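Lock the spring tilt plate level under its hooks

ROBOT

A 6-joint arm with a two-finger parallel gripper is mounted at the origin on a cart in front of the work surface, level with it; the furniture and walls round the work are solid. World frame = base frame: x ahead of the robot, y to its left, z up, the work surface at z = 0. Lengths are in mm, angles in rad, forces in N, time in s.
With the tool pointing down it reaches from about 375 to 825 mm from the base axis. Payload 5.5 kg.
Tool frame: the origin (TCP) lies between the finger pads; the fingertips stand 14 mm ahead of it and the grasp point (between the pads) lies 5 mm behind it; z points along the fingers, y is the line along which they close (so a half turn about z gives the same grasp; the last joint's range is limited). The gripper opens to 85 mm and grips with 20 to 120 N. Pads are 22 mm wide; open, the fingers measure 114 mm over their backs; the gripper's body (76 mm by 85 mm) begins 54 mm behind the grasp point. The pads swing forward as they close: fully open they stand 13 mm farther back than shut.
Start: joints at [-1.342, 0.314, -0.047, 1.21, 0, 1.571], TCP at [136.082, -584.36, 245.299] pointing down, gripper open.
Joint ranges: [-2.67, 2.67], [-0.69, 1.73], [-1.03, 1.25], [-2.08, 2.16], [-1.42, 1.45], [-3.14, 3.14]. Speed limits (rad/s): [2.39, 2.39, 3.01, 3.14, 3.14, 3.14].

INTERFACE

Orientations are given as a rotation vector (axis times angle).
In Python, from bench import get_obs, snapshot, close_job gives the robot as it stands.
- The arm moves only by the tool send_rows, never from a script. Its argument "steps" is a list that holds one entry, the list of rows, each a list of 7 numbers: the shift along the tool's x, y, z in units of 25 mm (1.0 is 25 mm), then the turn, a rotation vector about the tool's x, y, z in units of 6 degrees (1.0 is 6 degrees), then the closure in counts, from 0 (fully open) to 255 (shut). A call has 1 to 5 rows; each row shifts and turns the commanded pose from where the row before left it, along the tool's axes as they then stand; what a row does not reach is not made up. A row lasts 1/12 s, in which the tool goes at most 41.7 mm and 7.16 degrees, less where a joint would pass 70% of its speed; a pose out of reach is approached as far as the arm can. A call is refused whole if a number of a shift passes 1 or a number of a turn 1, either way. A call with a gripper value outside its range is refused whole. The fingers move at their own pace and stop on an object; the grip force is fixed at half the most. Time passes only in rows, so rows that do not move let the fingers close. It gives the time, the measured TCP pose, the force, the opening and the grip force at its end, in the units of the state.
- get_obs(): the state, without advancing time (a new reading comes with each control period).
- snapshot(name): name is "scene" or "top"; returns a dict with "img" (480x640x3 uint8, red, green, blue), "fx", "fy", "cx", "cy" (pixels), "dist_coeffs" ([k1, k2, p1, p2, k3] as OpenCV has them; the pictures are not rectified), "cam_to_world" (4x4, takes a point from camera to world coordinates). Camera axes: x right, y down, z forward; pixel columns grow to the right and rows downward; lengths in mm; the calibration is good to about 2 mm. A picture is of the moment at which its call begins. There is no depth.
- close_job(): hands the job in; it is judged then, once.
The state is a dict: "clock": time; "joint_positions": joint angles; "qd": joint speeds; "effort": joint torques, N m; "eef_pos": TCP position; "tcp_rot": TCP orientation; "wrist_force": force on the tool from outside, world axes, zero at the start; "ft_torque": the same for the moment, N m; "grip_width": finger opening in mm; "grip_force": force on a finger pad.
Only numpy, scipy, OpenCV 4.12 (cv2) and the standard library are available. Lean on these libraries where they do the work, as an engineer would, in place of code of your own. Each camera call takes 0.05 s, during which the arm holds its last target. There are 200 camera calls.

TASK

Lock the jig's sprung tilt plate level: with the longer (steel) follower rod laid across it, press the plate down level onto its stops in front of the hooks, without forcing it, then keep it down and slide the rod under both hooks until it sits behind their lips. Let go so that the hooks alone hold the rod and the plate, and leave the neighbouring things where they are.

Things in the scene. Friction and masses are not known exactly. Their poses are not given: they have to be found in the camera images.
- jig: Tilt-plate jig screwed to the bench: dark steel base 190x142x12 mm (x, y, z). Origin: centre of its underside, on the bench; x from the hinge end (on the right, seen by the robot) to the hook end (left), z up. Jig numbers: this frame, mm. Aluminium plate 60 wide (y), hinge axis along y at x -75, z 36, free end at x 65; a lock cylinder is fixed on it, x -62 to -28, 17 high.
- plate (a joint): tilt of the hinged plate, rad: 0 = level on its rubber stops; 0.24 = hook end fully up, where its spring holds it at the start. The spring lifts with about 0.1 N m there and 0.6 N m at 0: some 7 N at the press spot, 5 N under the hooks. The stops are stiff: once met, the force climbs steeply. Over 25 N on the plate is too much.
- press_spot (a point): fixed point of the jig at x 15, y 0, z 40: on the middle line in front of the hooks, at the height of the plate's upper face when level. Good place to press the rod's underside down, rod along the jig's y; the tilted plate stands there about 22 mm higher at the start. Axes as the jig's.
- hooks: the jig's two steel hooks (origin and axes as the jig's), beside the plate's free end at y -60 to -38 and 38 to 60, open towards the hinge (-x). Inner face of each post at x 62; roof x 41 to 72, underside z 56.5, top z 64 with its screw. Between them 76 is free. They must not take more than 25 N.
- lip_mid (a point): point midway between the hooks' down-turned lips (x 41 to 45), at their lower edge: x 43, y 0, z 54.5 in the jig's frame. With the plate fully down on its stops the rod passes under the lips with 1.5 mm to spare, else it catches on them; behind them it can rise 2 mm to the roofs.
- hook_mid (a point): where the underside of the rod's middle ends up when locked, within 2 mm: x 53.5, y 0, z 43.5 in the jig's frame, the rod along the jig's y, pressed up against both roofs by the plate
- rod: the locking rod: the longer, steel plug follower, 110 mm long, 13 mm wide and high (square enough to lie flat), about 70 g, on the bench with its length roughly away from the robot. Origin: underside of its middle; y along its length, z up. Grip it at the middle, across its 13 mm.
- short_rod: shorter brass-coloured plug follower rod, 90 mm long and 13 mm thick, lying beside the steel one (they may swap places); leave it. Origin under its centre, y along its length
- rim_cyl: rim lock cylinder standing face up, 39 mm across, 32 mm high, just beyond the jig; bystander
- padlock: padlock, 16x45x67 mm, standing; bystander
- driver: screwdriver, 176 mm long, lying; bystander
There are look-alikes about, which are no part of the job. Leave any purple look-alike of the rod alone.

How it is judged (in metres and radians):
On the way:
1. the rod presses the plate down level while it is still in front of the hooks (value of joint plate below 0.02 rad and contact force between rod and plate above 3 N and x of rod in the frame of jig below 0.036 m), for 0.1 s.
At the end, for the whole second after the job is handed in: The rod lies at rest across the plate under both hooks, behind their lips and up against the roofs (middle at jig x 50.5 to 60 mm, y within 11 mm, underside z 42 to 48 mm, square within 0.12 rad), held by plate and hooks alone; the plate is within 0.045 rad of level (x of rod in the frame of jig between 0.0505 and 0.06 m and y of rod in the frame of jig between -0.011 and 0.011 m and z of rod in the frame of jig between 0.042 and 0.048 m and angle between the y axis of rod and the y axis of jig, either way round below 0.12 rad and value of joint plate below 0.045 rad and contact force between rod and hooks above 1 N and contact force between rod and plate above 1 N and linear speed of rod below 0.01 m/s); the robot touches nothing.
It fails at once if the plate is forced: more than 25 N on it (contact force between plate and anything else above 25 N).
It fails at once if the hooks are hit or loaded with more than 25 N (contact force between hooks and anything else above 25 N).
It fails at once if another thing on the bench is moved more than 30 mm (distance of any of short_rod, rim_cyl, padlock, driver from where it was at the start of the episode above 0.03 m).
It also fails if it takes over 64 s, if anything falls off the work surface, if the arm or the gripper's body presses on something with over 40 N, if the wrist force passes 120 N, or if a joint passes its speed limit or range.

## Working session

There is one attempt and no reset: what is moved stays moved. The work goes in short steps, Python scripts to look and compute and a tool call to move; the robot and the scene stay as the last step left them, time stands still between calls to the robot, and variables do not carry over. Pictures are saved under pics/ and viewed, at most 10 in all, crops included, and the job is handed in when it is done.

Besides the shell and the picture viewer there is one more tool, called after "Emit:" as a command line: name --argument value ..., lists and objects as JSON in quotes. send_rows: Moves the arm, as the interface text tells. Its arguments: {"type":"object","properties":{"steps":{"type":"array","items":{"type":"array","items":{"type":"array","items":{"type":"number"}}}}},"required":["steps"]}

```bash
mkdir -p pics
cat > h.py <<'E'
import numpy as np, cv2
from bench import get_obs, snapshot
def cast(s,px,z):
    K=np.array([[s["fx"],0,s["cx"]],[0,s["fy"],s["cy"]],[0,0,1.]])
    u=cv2.undistortPoints(np.array(px,float).reshape(-1,1,2),K,np.array(s["dist_coeffs"],float)).reshape(-1,2)
    M=np.array(s["cam_to_world"]); d=np.c_[u,np.ones(len(u))]@M[:3,:3].T; o=M[:3,3]
    return o+d*((z-o[2])/d[:,2])[:,None]
E
python3 - <<'E'
from h import *
for n in("top","scene"):
    s=snapshot(n); cv2.imwrite(f"pics/{n}0.png",s["img"][...,::-1]); np.save(f"{n}0.npy",s,allow_pickle=True)
    print(n,s["fx"],np.round(s["cam_to_world"],2).tolist())
print(get_obs())
E
```

```text
top 523.6345270223694 [[-0.29, -0.81, 0.51, -114.11], [-0.96, 0.26, -0.14, 194.79], [-0.01, -0.53, -0.85, 1224.08], [0.0, 0.0, 0.0, 1.0]]
scene 451.32978607339464 [[0.8, -0.44, 0.41, 154.0], [-0.6, -0.6, 0.52, -562.33], [0.02, -0.66, -0.75, 862.94], [0.0, 0.0, 0.0, 1.0]]
{'clock': 0.1, 'joint_positions': array([-1.34198422e+00,  3.14174604e-01, -4.79488307e-02,  1.21020030e+00,
       -2.98015535e-05,  1.57078612e+00]), 'qd': array([-0.00161948, -0.00011686,  0.0025385 ,  0.0003535 ,  0.00154381,
       -0.00053863]), 'effort': array([ 2.88206120e-04, -5.40766418e+01,  3.40541911e+01,  1.10956578e-02,
        3.76680566e-05, -7.66505792e-08]), 'eef_pos': array([ 135.97344861, -583.89257277,  244.52245995]), 'tcp_rot': array([-3.11954934e+00, -3.58476789e-01,  3.20230481e-04]), 'wrist_force': array([ 0.0050517 , -0.3629774 , -0.08365463]), 'ft_torque': array([-0.01487628,  0.07171089, -0.01208807]), 'grip_force': 0.0, 'grip_width': 85.46995242493756}
```

View pics/top0.png

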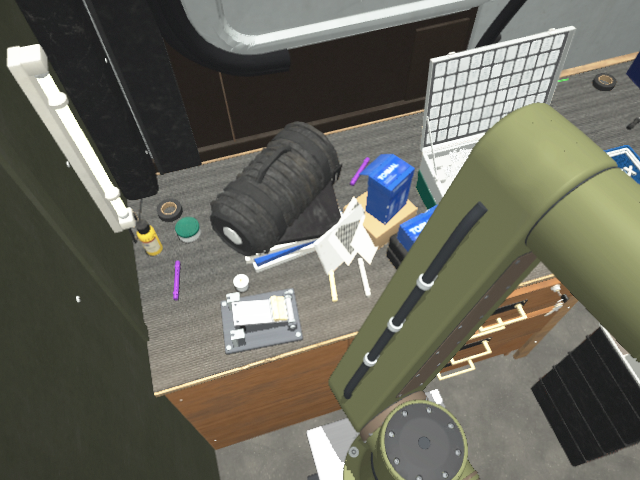

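View pics/scene0.png

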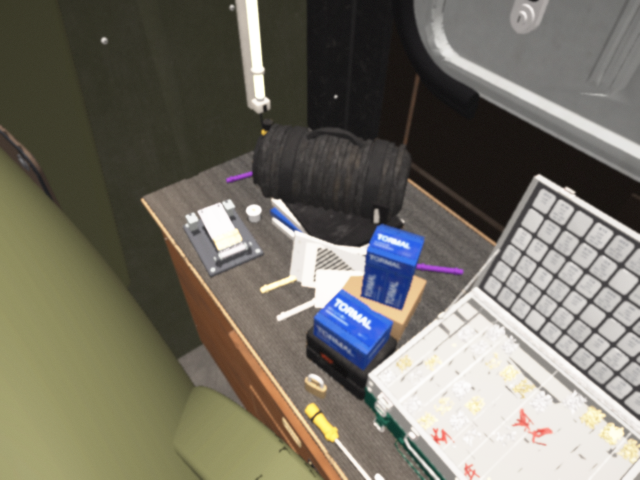

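The top view shows the jig at about (260,320). The rod candidates are yellowish at (334,285), whitish at (363,277), and purple look-alikes at (177,280) and (359,171). I'll enlarge both views of the jig and rods to confirm which is which.

Run:
```python
from h import *
a=cv2.imread("pics/top0.png")[220:370,210:390]; b=cv2.imread("pics/scene0.png")[190:340,170:350]
cv2.imwrite("pics/c1.png",np.vstack([np.hstack([cv2.resize(x,None,fx=2.2*2,fy=2.2*2,interpolation=cv2.INTER_CUBIC)[:,:] for x in (a,)])])[:600,:800])
cv2.imwrite("pics/c2.png",cv2.resize(b,None,fx=4,fy=4,interpolation=cv2.INTER_CUBIC)[:600,:800])
```

```text
(no output)
```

View pics/c1.png

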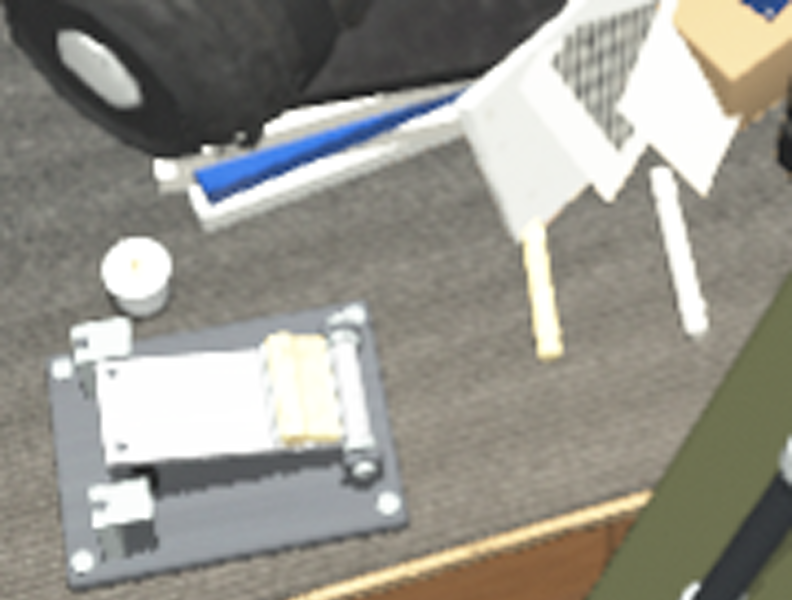

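View pics/c2.png

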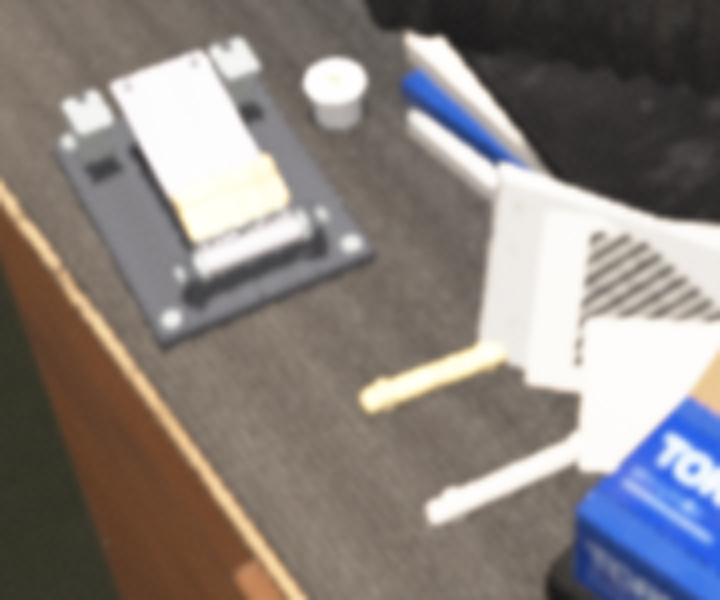

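The crops show the white steel rod at about top px (363,277), from (360,258) to (368,295). It is visibly longer than the brass one at (332,285), and it's neither purple nor brass, so it is the target. The jig base corners are near top px (226,352), (302,338), (293,289) and (221,301), with the hooks on the left.

Run:
```python
from h import *
R=lambda p,z,s:np.round(cast(s,p,z)[:,:2],1)
def rect(P):
    c,wh,a=cv2.minAreaRect(P.astype(np.float32)); return np.round(c,1),np.round(wh,1),np.round(cv2.boxPoints((c,wh,a)),1).tolist()
for n,box,seeds in (("top",(0,0,0,0),dict(jig=(300,336),rod=(363,277))),("scene",0,dict(rod=(296,310)))):
    s=np.load(f"{n}0.npy",allow_pickle=True).item(); im=s["img"]; hsv=cv2.cvtColor(im,cv2.COLOR_RGB2HSV)
    H,S,V=[hsv[...,i].astype(int) for i in range(3)]
    m=((S<40)&(V>185)).astype(np.uint8)
    roi=np.zeros_like(m)
    if n=="top": cv2.fillPoly(roi,[np.array([(352,259),(364,256),(378,299),(362,299)])],1)
    else: cv2.fillPoly(roi,[np.array([(272,312),(314,296),(320,305),(278,325)])],1)
    c=cv2.findContours(m&roi,cv2.RETR_EXTERNAL,cv2.CHAIN_APPROX_NONE)[0]; c=max(c,key=cv2.contourArea).reshape(-1,2)
    print(n,"rod px",cv2.minAreaRect(c),"world z10",rect(cast(s,c,10)[:,:2]))
    # base mask: bluish dark grey
    b=im[...,2].astype(int)-im[...,0]; mb=((b>4)&(V>50)&(V<140)).astype(np.uint8)
    roi[:]=0
    if n=="top": cv2.rectangle(roi,(214,284),(308,358),1,-1)
    else: cv2.rectangle(roi,(178,198),(268,280),1,-1)
    mb=cv2.morphologyEx(mb&roi,cv2.MORPH_OPEN,np.ones((2,2),np.uint8))
    c=cv2.findContours(mb,cv2.RETR_EXTERNAL,cv2.CHAIN_APPROX_NONE)[0]; c=np.vstack([x for x in c if cv2.contourArea(x)>20]).reshape(-1,2)
    print(n,"base",rect(cast(s,c,12)[:,:2]))
s=np.load("top0.npy",allow_pickle=True).item()
f=lambda l:[(210+x/4.4,220+y/4.4) for x,y in l]
print("manual corners",R(f([(73,588),(407,522),(367,305),(50,357)]),12,s).tolist(),"rod",R(f([(695,333),(659,168)]),8,s).tolist())
s=np.load("scene0.npy",allow_pickle=True).item()
f=lambda l:[(170+x/4,190+y/4) for x,y in l]
print("scene corners",R(f([(55,148),(165,345),(374,256)]),12,s).tolist(),"rod",R(f([(430,515),(582,445)]),8,s).tolist())
```

```text
top rod px ((364.02996826171875, 276.2099914550781), (40.30508804321289, 8.202439308166504), 81.8698959350586) world z10 (array([473.9, -94. ]), array([ 21.9, 118.5]), [[413.70001220703125, -91.5], [529.2000122070312, -117.9000015258789], [534.0999755859375, -96.5], [418.6000061035156, -70.19999694824219]])
top base (array([405.4, 217. ]), array([33.2, 97.4]), [[375.6000061035156, 258.8999938964844], [403.3999938964844, 165.5], [435.20001220703125, 175.0], [407.3999938964844, 268.3999938964844]])
scene rod px ((297.31005859375, 310.0769348144531), (10.770502090454102, 45.26337432861328), 64.1336441040039) world z10 (array([467. , -96.3]), array([ 28.1, 103.2]), [[414.20001220703125, -104.69999694824219], [516.7999877929688, -115.69999694824219], [519.7999877929688, -87.80000305175781], [417.20001220703125, -76.80000305175781]])Traceback (most recent call last):
  File "<stdin>", line 20, in <module>
    return _nx.concatenate(arrs, 0, dtype=dtype, casting=casting)
           ~~~~~~~~~~~~~~~^^^^^^^^^^^^^^^^^^^^^^^^^^^^^^^^^^^^^^^
ValueError: need at least one array to concatenate
```

Run:
```python
from h import *
R=lambda p,z,s:np.round(cast(s,p,z)[:,:2],1).tolist()
s=np.load("top0.npy",allow_pickle=True).item()
f=lambda l:[(210+x/4.4-.5,220+y/4.4-.5) for x,y in l]
print("top corners FL-near,R-near,R-far,L-far",R(f([(73,588),(407,522),(367,303),(50,357)]),12,s))
print("rod near end top edge/far",R(f([(696,322),(661,170)]),13,s),"mid-side",R(f([(695,333),(659,175)]),6,s))
print("hook roofs (lip mid L tops) far/near",R(f([(101,340),(121,500)]),64,s))
# rod centre-line per row
im=s["img"];hsv=cv2.cvtColor(im,cv2.COLOR_RGB2HSV)
for r in range(256,300,3):
    c=[x for x in range(350,380) if hsv[r,x,1]<45 and hsv[r,x,2]>185]; print(r,(c[0],c[-1]) if c else None,end=' ')
s=np.load("scene0.npy",allow_pickle=True).item()
f=lambda l:[(170+x/4-.5,190+y/4-.5) for x,y in l]
print("\nscene corners Lnear,Rnear,Rfar",R(f([(55,148),(165,345),(374,256)]),12,s),"rod",R(f([(430,508),(582,440)]),10,s))
print("hooks near/far",R(f([(88,108),(234,58)]),64,s))
```

```text
top corners FL-near,R-near,R-far,L-far [[374.8, 293.3], [356.2, 108.7], [493.2, 93.4], [515.1, 277.8]]
rod near end top edge/far [[423.1, -85.8], [525.4, -100.7]] mid-side [[419.7, -84.5], [526.2, -100.0]]
hook roofs (lip mid L tops) far/near [[489.8, 245.1], [394.0, 254.7]]
256 (350, 373) 259 (350, 372) 262 (350, 371) 265 (359, 363) 268 (360, 364) 271 (360, 365) 274 (361, 365) 277 (362, 366) 280 (362, 367) 283 (363, 368) 286 (364, 368) 289 (364, 370) 292 (365, 370) 295 (366, 369) 298 None 
scene corners Lnear,Rnear,Rfar [[377.2, 288.1], [357.3, 102.8], [493.6, 88.1]] rod [[420.7, -83.1], [515.3, -96.9]]
hooks near/far [[395.3, 255.6], [490.6, 241.9]]
```

Run:
```python
from h import *
T=np.load("top0.npy",allow_pickle=True).item();S=np.load("scene0.npy",allow_pickle=True).item()
def tri(a,b):
    L=[]
    for s,p in((T,a),(S,b)):
        P=cast(s,[p],0)[0];o=np.array(s["cam_to_world"])[:3,3];d=(P-o)/np.linalg.norm(P-o);L.append((o,d))
    A=sum(np.eye(3)-np.outer(d,d) for o,d in L);b=sum((np.eye(3)-np.outer(d,d))@o for o,d in L)
    x=np.linalg.solve(A,b);return np.round(x),[round(float(np.linalg.norm(np.cross(x-o,d))),1) for o,d in L]
t=lambda x,y:(210+x/4.4-.5,220+y/4.4-.5)
c=lambda x,y:(170+x/4-.5,190+y/4-.5)
print("rod near end",tri(t(696,325),c(430,508)))
print("paper corner low",tri(t(705,195),c(580,470)), tri(t(705,195),c(620,470)))
print("paper corner upL",tri(t(620,108),c(590,320)))
print("tall box top L",tri((363,168),(372,228)),tri((413,165),(422,240)))
print("brass near",tri(t(550,350),c(365,403)))
for z in(0,50,100,150): print(z,"low box corner scene",cast(S,[(320,300),(346,296)],z).round().tolist())
```

```text
rod near end (array([420., -85.,  14.]), [0.7, 0.7])
paper corner low (array([ 498., -118.,   20.]), [0.3, 0.3]) (array([ 516., -123.,    1.]), [7.7, 7.7])
paper corner upL (array([536., -75.,  82.]), [0.4, 0.4])
tall box top L (array([ 633., -139.,  225.]), [14.6, 14.6]) (array([ 618., -251.,  263.]), [18.1, 18.1])
brass near (array([432.,  -0.,   9.]), [1.4, 1.4])
0 low box corner scene [[528.0, -99.0, 0.0], [583.0, -126.0, 0.0]]
50 low box corner scene [[506.0, -126.0, 50.0], [558.0, -152.0, 50.0]]
100 low box corner scene [[485.0, -153.0, 100.0], [534.0, -177.0, 100.0]]
150 low box corner scene [[463.0, -180.0, 150.0], [509.0, -202.0, 150.0]]
```

Emit:
send_rows --steps '[[[1,-0.93,0,0,0,0,135],[1,-0.93,0,0,0,0,135],[1,-0.93,0,0,0,0,135],[1,-0.93,0,0,0,0,135],[1,-0.93,0,0,0,0,135]]]'

```text
clock: 0.52
eef_pos: [231.8, -441.2, 244.9]
tcp_rot: [-3.12, -0.358, 0.0]
wrist_force: [0.6, -0.1, -0.1]
grip_width: 40.3
grip_force: 0.0
```

Emit:
send_rows --steps '[[[1,-0.93,0,0,0,0,135],[1,-0.93,0,0,0,0,135],[1,-0.93,0,0,0,0,135],[1,-0.93,0,0,0,0,135],[1,-0.93,0,0,0,0,135]]]'

```text
clock: 0.93
eef_pos: [327.2, -299.6, 245.1]
tcp_rot: [-3.121, -0.358, 0.0]
wrist_force: [0.7, -0.7, -0.3]
grip_width: 40.3
grip_force: 0.0
```

Emit:
send_rows --steps '[[[1,-0.93,0,0,0,0,135],[1,-0.93,0,0,0,0,135],[1,-0.93,0,0,0,0,135],[1,-0.93,0,0,0,0,135],[1,-0.93,0,0,0,0,135]]]'

```text
clock: 1.35
eef_pos: [422.6, -158.0, 245.1]
tcp_rot: [-3.121, -0.359, 0.0]
wrist_force: [0.5, -0.7, -0.2]
grip_width: 40.1
grip_force: 0.0
```

Emit:
send_rows --steps '[[[1,-0.93,0,0,0,0.9,135],[0,0,1,0,0,0.9,135],[0,0,1,0,0,0.9,135],[0,0,0,0,0,0.9,135],[0,0,0,0,0,0,135]]]'

```text
clock: 1.77
eef_pos: [439.9, -130.5, 193.5]
tcp_rot: [-3.132, 0.235, 0.006]
wrist_force: [-0.2, -0.5, -0.4]
grip_width: 40.2
grip_force: 0.0
```

Emit:
send_rows --steps '[[[0.5,-0.9,0.6,0,0,0,135],[0.5,-0.82,0.8,0,0,0,135],[0,0,1,0,0,0,135],[0,0,1,0,0,0,135],[0,0,0,0,0,0,135]]]'

```text
clock: 2.18
eef_pos: [469.7, -91.8, 106.8]
tcp_rot: [-3.133, 0.228, 0.009]
wrist_force: [-2.7, 0.6, -0.6]
grip_width: 40.2
grip_force: 0.0
```

Run:
```python
from h import *
o=get_obs();print(o["eef_pos"].round(1),o["tcp_rot"].round(3))
s=snapshot("scene");t=snapshot("top")
a=s["img"][200:380,200:400];b=t["img"][200:380,280:480]
cv2.imwrite("pics/n1.png",np.hstack([cv2.resize(x,(400,360),interpolation=cv2.INTER_CUBIC) for x in(a,b)])[...,::-1])
```

```text
[469.7 -91.8 106.8] [-3.133  0.228  0.009]
```

View pics/n1.png

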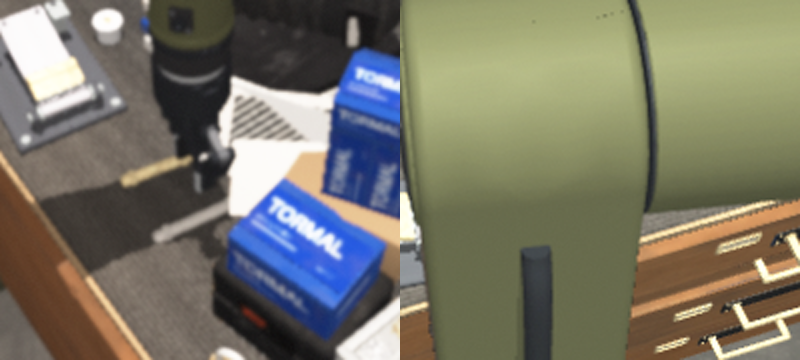

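The gripper hangs above the grey steel rod (scene crop about (195,215)) with the fingers clear of the brass rod and paper. The top view is hidden by the arm. I'm descending now.

Emit:
send_rows --steps '[[[0,0,1,0,0,0,135],[0,0,1,0,0,0,135],[0,0,0.8,0,0,0,135],[0,0,0.5,0,0,0,135],[0,0,0.2,0,0,0,135]]]'

```text
clock: 2.7
eef_pos: [472.7, -92.9, 23.0]
tcp_rot: [3.133, -0.232, 0.0]
wrist_force: [0.2, 0.5, -0.4]
grip_width: 40.3
grip_force: 0.0
```

Emit:
send_rows --steps '[[[0,0,0,0,0,0,135],[0,0,0,0,0,0,135],[0,0,0,0,0,0,135]]]'

```text
clock: 2.95
eef_pos: [473.8, -92.9, 24.4]
tcp_rot: [3.133, -0.233, 0.004]
wrist_force: [0.5, -0.2, -0.4]
grip_width: 40.4
grip_force: 0.0
```

Emit:
send_rows --steps '[[[0,0,0.24,0,0,0,135],[0,0,0,0,0,0,200],[0,0,0,0,0,0,255],[0,0,0,0,0,0,255],[0,0,0,0,0,0,255]]]'

```text
clock: 3.37
eef_pos: [472.4, -92.5, 17.1]
tcp_rot: [3.133, -0.232, 0.0]
wrist_force: [-1.7, -0.3, 5.1]
grip_width: 11.2
grip_force: 59.1
```

Emit:
send_rows --steps '[[[0,0,0,0,0,0,255],[0,0,0,0,0,0,255],[0,0,0,0,0,0,255]]]'

```text
clock: 3.62
eef_pos: [472.4, -92.5, 17.1]
tcp_rot: [3.133, -0.232, 0.0]
wrist_force: [-2.2, 0.3, 5.9]
grip_width: 10.8
grip_force: 59.3
```

Emit:
send_rows --steps '[[[0,0,-0.3,0,0,0,255],[0,0,-0.8,0,0,0,255],[0,0,-1,0,0,0,255],[0,0,-1,0,0,0,255],[0,0,-1,0,0,0,255]]]'

```text
clock: 4.03
eef_pos: [471.9, -92.4, 120.5]
tcp_rot: [-3.133, 0.232, 0.001]
wrist_force: [0.8, 0.2, -1.5]
grip_width: 11.3
grip_force: 58.6
```

Emit:
send_rows --steps '[[[0,0,-1,0,0,0,255],[0,-0.5,-0.5,0,0,0,255],[0,-0.5,0,0,0,0,255],[0,0,0,0,0,0,255],[0,0,0,0,0,0,255]]]'

```text
clock: 4.45
eef_pos: [475.1, -69.2, 155.8]
tcp_rot: [-3.132, 0.227, 0.002]
wrist_force: [-0.3, -0.0, -0.6]
grip_width: 11.4
grip_force: 58.7
```

Run:
```python
from h import *
o=get_obs();print(o["eef_pos"].round(1),o["tcp_rot"].round(3),o["wrist_force"].round(1))
s=snapshot("scene");a=s["img"][150:350,150:400]
cv2.imwrite("pics/n2.png",cv2.resize(a,(750,600),interpolation=cv2.INTER_CUBIC)[...,::-1])
```

```text
[475.1 -69.2 155.8] [-3.132e+00  2.270e-01  2.000e-03] [-0.3 -0.  -0.6]
```

View pics/n2.png

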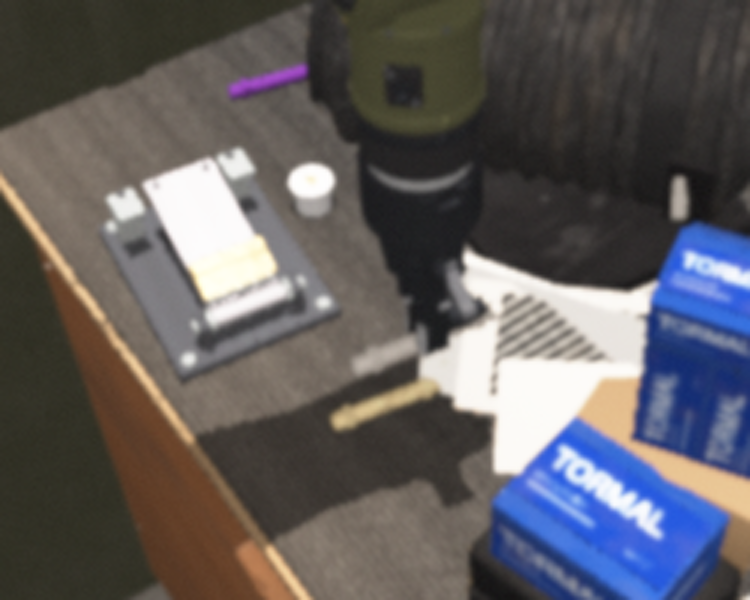

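Emit:
send_rows --steps '[[[-0.29,-0.97,0,0,0,0,255],[-0.29,-0.97,0,0,0,0,255],[-0.29,-0.97,0,0,0,0,255],[-0.29,-0.97,0,0,0,0,255],[-0.29,-0.97,0,0,0,0,255]]]'

```text
clock: 4.92
eef_pos: [445.9, -8.5, 159.5]
tcp_rot: [-3.081, 0.093, -0.001]
wrist_force: [-0.1, -0.8, -0.4]
grip_width: 10.7
grip_force: 58.7
```

Emit:
send_rows --steps '[[[-0.29,-0.97,0,0,0,0,255],[-0.29,-0.97,0,0,0,0,255],[-0.29,-0.97,0,0,0,0,255],[-0.29,-0.97,0,0,0,0,255],[-0.29,-0.97,0,0,0,0,255]]]'

```text
clock: 5.33
eef_pos: [412.7, 45.3, 169.9]
tcp_rot: [-3.023, -0.03, 0.003]
wrist_force: [-0.4, -0.5, -0.3]
grip_width: 11.2
grip_force: 58.7
```

Emit:
send_rows --steps '[[[-0.29,-0.97,0,0,0,0,255],[0,0,0,0,0,-0.35,255],[0,0,0.8,0,0,0,255],[0,0,0,0,0,0,255],[0,0,0,0,0,0,255]]]'

```text
clock: 5.75
eef_pos: [404.9, 57.2, 152.4]
tcp_rot: [-3.01, -0.108, 0.004]
wrist_force: [0.1, -0.2, -1.4]
grip_width: 10.8
grip_force: 58.7
```

Run:
```python
from h import *
o=get_obs();print(o["eef_pos"].round(1),o["tcp_rot"].round(3),o["wrist_force"].round(1))
for n in("scene","top"):
    s=snapshot(n);np.save(n+"1.npy",s,allow_pickle=True)
    if n=="scene":a=s["img"][150:300,130:330]; print(cast(s,[(269,270.7)],145).round(1))
    else: b=s["img"][230:380,200:400]
cv2.imwrite("pics/n3.png",np.vstack([cv2.resize(x,(400,300),interpolation=cv2.INTER_CUBIC) for x in(a,b)])[...,::-1])
```

```text
[404.9  57.2 152.4] [-3.01  -0.108  0.004] [ 0.1 -0.2 -1.4]
[[425.6 -59.2 145. ]]
```

View pics/n3.png

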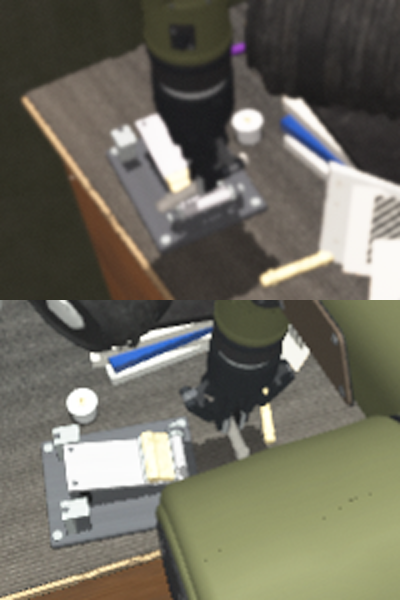

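Run:
```python
from h import *
from scipy.spatial.transform import Rotation as R
o=get_obs();print(o["joint_positions"].round(3),o["qd"].round(3),R.from_rotvec(o["tcp_rot"]).as_matrix().round(3), o["effort"].round(1))
```

```text
[ 0.04   0.02  -0.626  0.925  0.129  3.11 ] [-0.003 -0.003  0.009 -0.005 -0.002 -0.001] [[ 0.997  0.071 -0.005]
 [ 0.071 -0.989  0.129]
 [ 0.004 -0.129 -0.992]] [  0.1 -32.1  30.6   0.    0.6   0. ]
```

Joint 6 reached its end stop, which is why the tool tilted. I'll use the equivalent half-turned grip and turn the tool 180° the other way, up here in clear air.

Emit:
send_rows --steps '[[[0,0,0,0,0,-1,255],[0,0,0,0,0,-1,255],[0,0,0,0,0,-1,255],[0,0,0,0,0,-1,255],[0,0,0,0,0,-1,255]]]'

```text
clock: 6.27
eef_pos: [406.6, 56.8, 153.5]
tcp_rot: [-2.882, -0.891, -0.051]
wrist_force: [1.1, -0.2, -1.4]
grip_width: 11.4
grip_force: 58.7
```

```bash
cat >> h.py <<'E'
from scipy.spatial.transform import Rotation as R
def rel(p,yaw):
    "shift (25 mm) and turn (6 deg) in tool axes from now to TCP p, pointing down with tool x at yaw (deg)"
    o=get_obs();A=R.from_rotvec(o["tcp_rot"]);c,s=np.cos(np.radians(yaw)),np.sin(np.radians(yaw))
    B=R.from_matrix(np.array([[c,s,0],[s,-c,0],[0,0,-1]]))
    print("now",o["clock"],o["eef_pos"].round(1),"F",o["wrist_force"].round(1),"q",o["joint_positions"].round(2))
    print("shift",(A.inv().apply(np.array(p)-o["eef_pos"])/25).round(2),"turn",((A.inv()*B).as_rotvec(degrees=True)/6).round(2))
E
python3 -c "
from h import *
rel((405,57,165),43)"
```

```text
now 6.2667 [406.6  56.8 153.5] F [ 1.1 -0.2 -1.4] q [ 0.04  0.02 -0.63  0.93  0.13  2.58]
shift [-0.02 -0.09 -0.46] turn [-0.99 -0.74 -1.44]
```

Emit:
send_rows --steps '[[[0,0,-0.4,-0.5,-0.37,-0.7,255],[0,0,0,-0.5,-0.37,-0.7,255],[0,0,0,0,0,-1,255],[0,0,0,0,0,-1,255],[0,0,0,0,0,-1,255]]]'

```text
clock: 6.68
eef_pos: [406.6, 56.0, 163.5]
tcp_rot: [2.709, 1.59, -0.001]
wrist_force: [0.1, -0.2, -1.9]
grip_width: 11.1
grip_force: 58.8
```

Emit:
send_rows --steps '[[[0,0,0,0,0,-1,255],[0,0,0,0,0,-1,255],[0,0,0,0,0,-1,255],[0,0,0,0,0,-1,255],[0,0,0,0,0,-1,255]]]'

```text
clock: 7.1
eef_pos: [406.6, 55.6, 163.4]
tcp_rot: [2.207, 2.236, -0.001]
wrist_force: [0.3, -0.2, -0.4]
grip_width: 11.1
grip_force: 58.8
```

Emit:
send_rows --steps '[[[0,0,0,0,0,-1,255],[0,0,0,0,0,-1,255],[0,0,0,0,0,-1,255],[0,0,0,0,0,-1,255],[0,0,0,0,0,-1,255]]]'

```text
clock: 7.52
eef_pos: [406.6, 55.6, 163.4]
tcp_rot: [-1.553, -2.731, 0.001]
wrist_force: [-0.3, -0.4, -0.7]
grip_width: 11.0
grip_force: 58.8
```

Emit:
send_rows --steps '[[[0,0,0,0,0,-1,255],[0,0,0,0,0,-1,255],[0,0,0,0,0,-1,255],[0,0,0,0,0,-1,255],[0,0,0,0,0,-1,255]]]'

```text
clock: 7.93
eef_pos: [406.6, 55.6, 163.4]
tcp_rot: [-0.793, -3.04, 0.001]
wrist_force: [0.2, 0.4, 0.0]
grip_width: 11.0
grip_force: 58.8
```

```bash
python3 -c "
from h import *
rel((435,206.5,150),173.8)"
```

```text
now 7.9333 [406.6  55.6 163.4] F [0.2 0.4 0. ] q [ 0.14  0.01 -0.6   0.96 -0.    0.65]
shift [1.96 5.82 0.53] turn [-0.01 -0.   -3.84]
```

Next I turn the last 23°, then translate.

Emit:
send_rows --steps '[[[0,0,0,0,0,-1,255],[0,0,0,0,0,-1,255],[0,0,0,0,0,-1,255],[0,0,0,0,0,-0.84,255],[0,0,0,0,0,0,255]]]'

```text
clock: 8.35
eef_pos: [406.6, 55.6, 163.3]
tcp_rot: [-0.175, -3.136, 0.001]
wrist_force: [-0.6, 0.3, -1.2]
grip_width: 10.9
grip_force: 58.8
```

```bash
python3 -c "
from h import *
rel((435,206.5,150),173.8)"
```

```text
now 8.35 [406.6  55.6 163.3] F [-0.6  0.3 -1.2] q [ 0.14  0.01 -0.6   0.96 -0.    0.25]
shift [-0.46  6.12  0.53] turn [-0.01 -0.   -0.03]
```

Emit:
send_rows --steps '[[[-0.07,0.87,0,0,0,0,255],[-0.07,0.87,0,0,0,0,255],[-0.07,0.87,0,0,0,0,255],[-0.07,0.87,0,0,0,0,255],[-0.07,0.87,0,0,0,0,255]]]'

```text
clock: 8.77
eef_pos: [427.6, 163.8, 163.0]
tcp_rot: [-0.183, -3.136, 0.001]
wrist_force: [-0.3, 0.0, -0.6]
grip_width: 11.3
grip_force: 58.9
```

Emit:
send_rows --steps '[[[-0.07,0.87,0,0,0,0,255],[-0.05,0.87,0.4,0,0,0,255],[0,0,0.1,0,0,0,255],[0,0,0,0,0,0,255],[0,0,0,0,0,0,255]]]'

```text
clock: 9.18
eef_pos: [434.6, 205.1, 149.9]
tcp_rot: [-0.179, -3.134, 0.003]
wrist_force: [0.2, -0.3, -1.1]
grip_width: 11.2
grip_force: 58.9
```

Run:
```python
from h import *
rel((435,206.5,150),173.8)
for n in("scene","top"):
    s=snapshot(n);np.save(n+"2.npy",s,allow_pickle=True)
    if n=="scene":a=s["img"][150:300,150:300]
    else: b=s["img"][230:380,180:330]
cv2.imwrite("pics/n4.png",np.hstack([cv2.resize(x,(400,400),interpolation=cv2.INTER_CUBIC) for x in(a,b)])[...,::-1])
```

```text
now 9.1833 [434.6 205.1 149.9] F [ 0.2 -0.3 -1.1] q [ 0.44  0.16 -0.48  0.94 -0.    0.56]
shift [-0.01  0.06 -0.01] turn [-0.02 -0.02 -0.06]
```

View pics/n4.png

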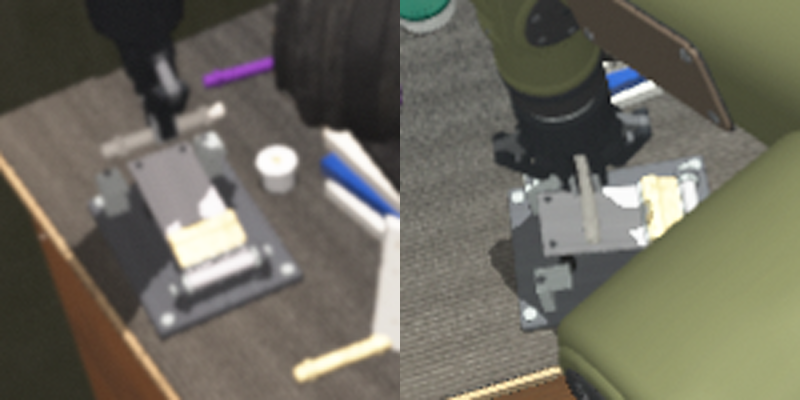

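The steel rod hangs above the plate with both ends visible: scene px about (188.6,206.3) and (234,190.5), and the near end in the top view at about (252,319). I'll check where its middle is relative to the TCP.

Run:
```python
from h import *
s=np.load("scene2.npy",allow_pickle=True).item();t=np.load("top2.npy",allow_pickle=True).item()
P=cast(s,[(188.3,206),(234,190)],139);print(P.round(1),P.mean(0).round(1),np.linalg.norm(P[0]-P[1]))
print(cast(t,[(251.7,319)],139).round(1))
```

```text
[[382.3 214.1 139. ]
 [494.7 200.5 139. ]] [438.5 207.3 139. ] 113.25098422989196
[[384.  212.4 139. ]]
```

Emit:
send_rows --steps '[[[0,0,0.6,0,0,0,255],[0,0,0.8,0,0,0,255],[0,0,0.8,0,0,0,255],[0,0,0.3,0,0,0,255],[0,0,0,0,0,0,255]]]'

```text
clock: 9.7
eef_pos: [433.5, 204.2, 86.0]
tcp_rot: [-0.18, -3.132, 0.005]
wrist_force: [-0.2, -0.2, -0.5]
grip_width: 11.2
grip_force: 58.9
```

Emit:
send_rows --steps '[[[0,0,0.16,0,0,0,255],[0,0,0.16,0,0,0,255],[0,0,0,0,0,0,255]]]'

```text
clock: 9.95
eef_pos: [435.5, 205.5, 79.8]
tcp_rot: [-0.178, -3.136, 0.001]
wrist_force: [0.5, -0.6, 1.1]
grip_width: 11.0
grip_force: 59.1
```

Emit:
send_rows --steps '[[[0,0,0.16,0,0,0,255],[0,0,0.16,0,0,0,255],[0,0,0,0,0,0,255]]]'

```text
clock: 10.2
eef_pos: [435.4, 205.8, 71.4]
tcp_rot: [-0.178, -3.136, 0.001]
wrist_force: [0.8, 0.5, 2.0]
grip_width: 10.9
grip_force: 59.4
```

Emit:
send_rows --steps '[[[0,0,0.14,0,0,0,255],[0,0,0.14,0,0,0,255],[0,0,0.06,0,0,0,255],[0,0,0,0,0,0,255]]]'

```text
clock: 10.53
eef_pos: [435.5, 206.0, 62.9]
tcp_rot: [-0.177, -3.136, 0.0]
wrist_force: [1.6, 2.7, 4.6]
grip_width: 11.1
grip_force: 59.7
```

Emit:
send_rows --steps '[[[0,0,0.06,0,0,0,255],[0,0,0.04,0,0,0,255],[0,0,0,0,0,0,255]]]'

```text
clock: 10.78
eef_pos: [435.4, 206.1, 60.7]
tcp_rot: [-0.177, -3.136, -0.0]
wrist_force: [1.5, 2.7, 5.4]
grip_width: 11.1
grip_force: 59.7
```

Emit:
send_rows --steps '[[[0,0,0.04,0,0,0,255],[0,0,0.04,0,0,0,255],[0,0,0,0,0,0,255]]]'

```text
clock: 11.03
eef_pos: [435.5, 206.2, 58.8]
tcp_rot: [-0.177, -3.136, -0.001]
wrist_force: [0.9, 4.3, 5.8]
grip_width: 11.0
grip_force: 59.7
```

Emit:
send_rows --steps '[[[0,0,0.03,0,0,0,255],[0,0,0,0,0,0,255]]]'

```text
clock: 11.2
eef_pos: [435.5, 206.3, 58.1]
tcp_rot: [-0.177, -3.136, -0.001]
wrist_force: [1.3, 3.9, 5.7]
grip_width: 11.1
grip_force: 59.8
```

Emit:
send_rows --steps '[[[0,0,0.03,0,0,0,255],[0,0,0,0,0,0,255]]]'

```text
clock: 11.37
eef_pos: [435.5, 206.4, 57.4]
tcp_rot: [-0.177, -3.136, -0.001]
wrist_force: [-0.1, 4.0, 6.9]
grip_width: 10.8
grip_force: 59.8
```

Emit:
send_rows --steps '[[[0,0,0.02,0,0,0,255],[0,0,0,0,0,0,255]]]'

```text
clock: 11.53
eef_pos: [435.5, 206.4, 57.0]
tcp_rot: [-0.177, -3.136, -0.001]
wrist_force: [-0.4, 4.1, 7.6]
grip_width: 10.6
grip_force: 60.0
```

Emit:
send_rows --steps '[[[0,0,0.02,0,0,0,255],[0,0,0,0,0,0,255]]]'

```text
clock: 11.7
eef_pos: [435.5, 206.4, 56.9]
tcp_rot: [-0.177, -3.136, -0.001]
wrist_force: [-1.3, 2.9, 12.0]
grip_width: 10.8
grip_force: 60.5
```

Emit:
send_rows --steps '[[[0,0,0.02,0,0,0,255],[0,0,0,0,0,0,255]]]'

```text
clock: 11.87
eef_pos: [435.5, 206.4, 56.7]
tcp_rot: [-0.177, -3.136, -0.001]
wrist_force: [-3.2, 2.7, 15.9]
grip_width: 11.2
grip_force: 61.1
```

The stops are met: the force climbs steeply at TCP z 56.8, as predicted. I'll ease off slightly and slide towards the hooks.

Emit:
send_rows --steps '[[[0,0,-0.01,0,0,0,255],[0,0.12,0,0,0,0,255],[0,0.12,0,0,0,0,255],[0,0,0,0,0,0,255]]]'

```text
clock: 12.2
eef_pos: [435.7, 207.9, 56.5]
tcp_rot: [0.18, 3.136, -0.015]
wrist_force: [-1.6, -11.5, 20.9]
grip_width: 11.0
grip_force: 61.6
```

Emit:
send_rows --steps '[[[0,0.12,0,0,0,0,255],[0,0.12,0,0,0,0,255],[0,0,0,0,0,0,255]]]'

```text
clock: 12.45
eef_pos: [436.4, 213.8, 56.5]
tcp_rot: [0.18, 3.136, -0.015]
wrist_force: [-1.1, -11.5, 19.8]
grip_width: 11.0
grip_force: 61.5
```

Emit:
send_rows --steps '[[[0,0,-0.012,0,0,0,255],[0,0,0,0,0,0,255]]]'

```text
clock: 12.62
eef_pos: [436.4, 213.7, 56.6]
tcp_rot: [0.18, 3.136, -0.015]
wrist_force: [-1.4, -10.8, 16.5]
grip_width: 11.4
grip_force: 61.2
```

Emit:
send_rows --steps '[[[0,0,-0.01,0,0,0,255],[0,0.12,0,0,0,0,255],[0,0.12,0,0,0,0,255],[0,0,0,0,0,0,255]]]'

```text
clock: 12.95
eef_pos: [437.0, 220.5, 56.6]
tcp_rot: [0.18, 3.136, -0.012]
wrist_force: [-0.4, -8.7, 13.5]
grip_width: 11.5
grip_force: 60.8
```

Emit:
send_rows --steps '[[[0,0.1,0,0,0,0,255],[0,0.1,0,0,0,0,255],[0,0,0,0,0,0,255]]]'

```text
clock: 13.2
eef_pos: [437.5, 225.3, 56.6]
tcp_rot: [0.18, 3.136, -0.013]
wrist_force: [-1.3, -9.2, 14.3]
grip_width: 11.2
grip_force: 60.8
```

Emit:
send_rows --steps '[[[0,0.1,0,0,0,0,255],[0,0.1,0,0,0,0,255],[0,0,0,0,0,0,255]]]'

```text
clock: 13.45
eef_pos: [437.9, 230.3, 56.6]
tcp_rot: [-0.18, -3.136, 0.012]
wrist_force: [-0.3, -9.0, 14.7]
grip_width: 11.4
grip_force: 60.8
```

Emit:
send_rows --steps '[[[0,0.1,0,0,0,0,255],[0,0.1,0,0,0,0,255],[0,0,0,0,0,0,255]]]'

```text
clock: 13.7
eef_pos: [438.5, 235.3, 56.5]
tcp_rot: [-0.18, -3.136, 0.012]
wrist_force: [-0.8, -8.7, 13.2]
grip_width: 11.3
grip_force: 60.8
```

Emit:
send_rows --steps '[[[0,0.1,0,0,0,0,255],[0,0.06,0,0,0,0,255],[0,0,0,0,0,0,255]]]'

```text
clock: 13.95
eef_pos: [438.9, 239.2, 56.5]
tcp_rot: [-0.18, -3.136, 0.012]
wrist_force: [-0.4, -9.5, 14.1]
grip_width: 10.8
grip_force: 60.8
```

Emit:
send_rows --steps '[[[0,0.05,0,0,0,0,255],[0,0.05,0,0,0,0,255],[0,0,0,0,0,0,255]]]'

```text
clock: 14.2
eef_pos: [439.1, 241.5, 56.4]
tcp_rot: [-0.18, -3.136, 0.013]
wrist_force: [-0.3, -8.6, 14.3]
grip_width: 11.0
grip_force: 60.8
```

Emit:
send_rows --steps '[[[0,0.05,0,0,0,0,255],[0,0,0,0,0,0,255]]]'

```text
clock: 14.37
eef_pos: [439.3, 242.8, 56.5]
tcp_rot: [-0.18, -3.136, 0.013]
wrist_force: [-1.1, -9.9, 13.2]
grip_width: 11.1
grip_force: 60.8
```

Emit:
send_rows --steps '[[[0,0.04,0,0,0,0,255],[0,0,0,0,0,0,255]]]'

```text
clock: 14.53
eef_pos: [439.4, 243.7, 56.4]
tcp_rot: [-0.18, -3.136, 0.013]
wrist_force: [-1.3, -9.8, 13.5]
grip_width: 11.3
grip_force: 60.8
```

Emit:
send_rows --steps '[[[0,0.03,0,0,0,0,255],[0,0,0,0,0,0,255]]]'

```text
clock: 14.7
eef_pos: [439.4, 244.4, 56.4]
tcp_rot: [-0.18, -3.136, 0.013]
wrist_force: [0.0, -8.8, 13.1]
grip_width: 11.1
grip_force: 60.8
```

Emit:
send_rows --steps '[[[0,0.03,0,0,0,0,255],[0,0,0,0,0,0,255]]]'

```text
clock: 14.87
eef_pos: [439.5, 245.1, 56.4]
tcp_rot: [-0.18, -3.136, 0.013]
wrist_force: [-0.6, -9.1, 13.6]
grip_width: 11.1
grip_force: 60.8
```

Emit:
send_rows --steps '[[[0,0.03,0,0,0,0,255],[0,0,0,0,0,0,255]]]'

```text
clock: 15.03
eef_pos: [439.6, 245.9, 56.4]
tcp_rot: [-0.18, -3.136, 0.013]
wrist_force: [-2.2, -9.3, 14.5]
grip_width: 10.8
grip_force: 60.8
```

Emit:
send_rows --steps '[[[0,0.03,0,0,0,0,255],[0,0,0,0,0,0,255]]]'

```text
clock: 15.2
eef_pos: [439.7, 246.6, 56.5]
tcp_rot: [-0.18, -3.136, 0.013]
wrist_force: [-1.2, -9.4, 13.3]
grip_width: 11.3
grip_force: 60.8
```

Emit:
send_rows --steps '[[[0,0.03,0,0,0,0,255],[0,0,0,0,0,0,255]]]'

```text
clock: 15.37
eef_pos: [439.7, 247.4, 56.4]
tcp_rot: [-0.18, -3.136, 0.013]
wrist_force: [-0.9, -8.6, 13.6]
grip_width: 11.3
grip_force: 60.8
```

Run:
```python
from h import *
for n in("scene","top"):
    s=snapshot(n);np.save(n+"3.npy",s,allow_pickle=True)
    if n=="scene":a=s["img"][180:280,170:270]
    else: b=s["img"][270:370,210:310]
cv2.imwrite("pics/n5.png",np.hstack([cv2.resize(x,(400,400),interpolation=cv2.INTER_CUBIC) for x in(a,b)])[...,::-1])
```

```text
(no output)
```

View pics/n5.png

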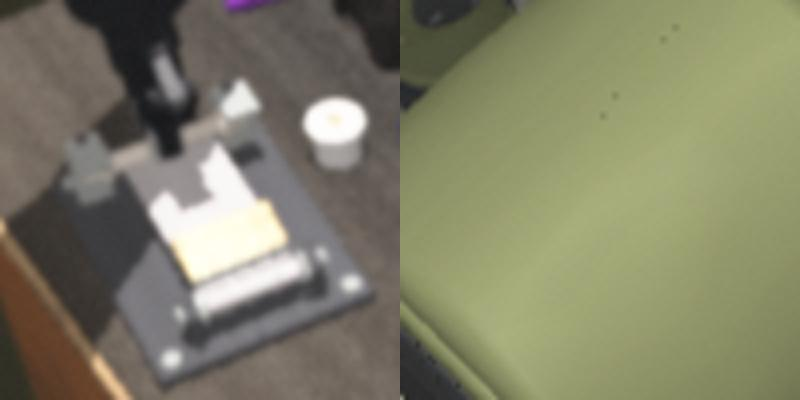

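The rod shows under both hooks, with its visible span from crop (115,163) to (225,130). I'll check its jig x against the hook tops in the same picture.

Run:
```python
from h import *
s=np.load("scene3.npy",allow_pickle=True).item();im=s["img"]
f=lambda l:[(170+x/4-.5,180+y/4-.5) for x,y in l]
ex=np.array([.108,.994])
g=lambda p,z:(cast(s,f(p),z)[:,:2]-[435.5,191.5])@ex
print("rod z50",g([(128,160),(205,133)],50),"hooks top",g([(88,155),(238,103)],64))
for u in (202,223): # columns beside fingers
    print(u,[(v,im[v,u].tolist()) for v in range(205,232)])
    print(g([((u-170+.5)*4,(v-180+.5)*4) for v in range(205,232)],53).round(0).tolist())
```

```text
rod z50 [51.45703454 49.88747997] hooks top [53.54393762 50.47700872]
202 [(205, [57, 54, 53]), (206, [59, 55, 53]), (207, [61, 57, 53]), (208, [61, 57, 54]), (209, [57, 54, 50]), (210, [58, 52, 49]), (211, [57, 53, 49]), (212, [59, 54, 49]), (213, [57, 52, 48]), (214, [59, 55, 50]), (215, [78, 74, 68]), (216, [117, 110, 103]), (217, [157, 147, 139]), (218, [177, 168, 159]), (219, [181, 171, 163]), (220, [174, 165, 157]), (221, [160, 151, 145]), (222, [149, 142, 138]), (223, [136, 131, 129]), (224, [122, 117, 117]), (225, [102, 99, 99]), (226, [87, 84, 85]), (227, [72, 71, 72]), (228, [67, 66, 67]), (229, [64, 62, 64]), (230, [62, 62, 64]), (231, [63, 61, 64])]
[97.0, 94.0, 90.0, 87.0, 83.0, 80.0, 76.0, 73.0, 70.0, 66.0, 63.0, 59.0, 56.0, 53.0, 49.0, 46.0, 43.0, 40.0, 36.0, 33.0, 30.0, 26.0, 23.0, 20.0, 17.0, 14.0, 10.0]
223 [(205, [120, 118, 114]), (206, [120, 118, 114]), (207, [128, 123, 117]), (208, [143, 135, 127]), (209, [158, 148, 140]), (210, [169, 160, 150]), (211, [172, 163, 154]), (212, [164, 156, 146]), (213, [150, 142, 134]), (214, [140, 134, 130]), (215, [157, 151, 150]), (216, [186, 179, 179]), (217, [212, 204, 203]), (218, [233, 228, 228]), (219, [242, 238, 238]), (220, [247, 243, 243]), (221, [249, 247, 246]), (222, [249, 247, 247]), (223, [249, 247, 246]), (224, [249, 246, 246]), (225, [249, 246, 246]), (226, [247, 244, 243]), (227, [240, 236, 235]), (228, [227, 220, 220]), (229, [226, 218, 218]), (230, [240, 236, 235]), (231, [247, 244, 244])]
[70.0, 67.0, 64.0, 60.0, 57.0, 53.0, 50.0, 47.0, 43.0, 40.0, 36.0, 33.0, 30.0, 27.0, 23.0, 20.0, 17.0, 13.0, 10.0, 7.0, 4.0, 1.0, -3.0, -6.0, -9.0, -12.0, -15.0]
```

Emit:
send_rows --steps '[[[0,0.025,0,0,0,0,255],[0,0,0,0,0,0,255]]]'

```text
clock: 15.63
eef_pos: [439.8, 248.0, 56.4]
tcp_rot: [-0.18, -3.136, 0.013]
wrist_force: [-1.9, -9.7, 13.7]
grip_width: 11.1
grip_force: 60.8
```

Emit:
send_rows --steps '[[[0,0.025,0,0,0,0,255],[0,0,0,0,0,0,255]]]'

```text
clock: 15.8
eef_pos: [439.9, 248.5, 56.4]
tcp_rot: [-0.18, -3.136, 0.013]
wrist_force: [0.0, -10.7, 13.1]
grip_width: 10.9
grip_force: 60.7
```

Emit:
send_rows --steps '[[[0,0.02,0,0,0,0,255],[0,0,0,0,0,0,255]]]'

```text
clock: 15.97
eef_pos: [439.9, 248.7, 56.4]
tcp_rot: [-0.18, -3.136, 0.015]
wrist_force: [-1.0, -10.8, 14.0]
grip_width: 10.9
grip_force: 60.9
```

Emit:
send_rows --steps '[[[0,0.02,0,0,0,0,255],[0,0,0,0,0,0,255]]]'

```text
clock: 16.13
eef_pos: [439.9, 248.7, 56.3]
tcp_rot: [-0.18, -3.136, 0.016]
wrist_force: [0.5, -12.0, 15.4]
grip_width: 11.3
grip_force: 61.0
```

The rod has stalled against the posts at TCP y 248.7, so it is fully behind the lips. I'll back off about 2 mm and let it rise to the roofs.

Emit:
send_rows --steps '[[[0,-0.05,-0.02,0,0,0,255],[0,-0.05,-0.02,0,0,0,255],[0,0,0,0,0,0,255]]]'

```text
clock: 16.38
eef_pos: [439.9, 248.5, 57.0]
tcp_rot: [-0.179, -3.136, 0.008]
wrist_force: [0.3, -4.8, 6.8]
grip_width: 11.1
grip_force: 59.8
```

Emit:
send_rows --steps '[[[0,0,-0.03,0,0,0,255],[0,0,0,0,0,0,255]]]'

```text
clock: 16.55
eef_pos: [439.8, 248.6, 57.5]
tcp_rot: [-0.178, -3.136, 0.008]
wrist_force: [1.8, -6.0, 4.5]
grip_width: 11.5
grip_force: 59.6
```

Emit:
send_rows --steps '[[[0,-0.05,-0.02,0,0,0,255],[0,-0.02,-0.02,0,0,0,255],[0,0,0,0,0,0,255]]]'

```text
clock: 16.8
eef_pos: [439.8, 248.5, 58.9]
tcp_rot: [-0.178, -3.135, 0.003]
wrist_force: [1.0, -2.9, 4.1]
grip_width: 11.1
grip_force: 59.5
```

```bash
python3 -c "
from h import *
rel((439.7,246.9,59.5),173.8)"
```

```text
now 16.8 [439.8 248.5  58.9] F [ 1.  -2.9  4.1] q [ 0.51  0.3  -0.53  0.74 -0.    0.63]
shift [-0.   -0.06 -0.03] turn [-0.02 -0.01 -0.05]
```

Emit:
send_rows --steps '[[[0,-0.05,-0.02,0,0,0,255],[0,-0.05,0,0,0,0,255],[0,0,0,0,0,0,255]]]'

```text
clock: 17.05
eef_pos: [439.6, 247.0, 59.7]
tcp_rot: [-0.177, -3.135, -0.001]
wrist_force: [0.6, 3.1, 4.3]
grip_width: 10.6
grip_force: 59.6
```

Emit:
send_rows --steps '[[[0,-0.02,-0.02,0,0,0,255],[0,0,-0.02,0,0,0,255],[0,0,0,0,0,0,255]]]'

```text
clock: 17.3
eef_pos: [439.5, 246.0, 60.6]
tcp_rot: [-0.177, -3.135, 0.001]
wrist_force: [1.0, 2.4, 4.4]
grip_width: 11.2
grip_force: 59.5
```

Emit:
send_rows --steps '[[[0,0.02,-0.02,0,0,0,255],[0,0,0,0,0,0,255]]]'

```text
clock: 17.47
eef_pos: [439.5, 246.0, 60.6]
tcp_rot: [-0.178, -3.135, 0.003]
wrist_force: [1.7, 2.6, 0.6]
grip_width: 10.7
grip_force: 59.2
```

Emit:
send_rows --steps '[[[0,0,-0.02,0,0,0,255],[0,0,0,0,0,0,255]]]'

```text
clock: 17.63
eef_pos: [439.4, 246.0, 60.6]
tcp_rot: [-0.177, -3.135, 0.003]
wrist_force: [5.0, 3.0, -6.0]
grip_width: 10.5
grip_force: 59.1
```

The rod is against the roofs: z stalled at 60.6 and the force reversed. I'll relax to about zero and then open.

Emit:
send_rows --steps '[[[0,0,0.018,0,0,0,255],[0,0,0,0,0,0,255]]]'

```text
clock: 17.8
eef_pos: [439.5, 246.0, 60.7]
tcp_rot: [-0.178, -3.135, 0.003]
wrist_force: [2.8, 2.5, -3.9]
grip_width: 10.6
grip_force: 59.5
```

Emit:
send_rows --steps '[[[0,0,0,0,0,0,200],[0,0,0,0,0,0,150],[0,0,0,0,0,0,135],[0,0,0,0,0,0,135],[0,0,0,0,0,0,135]]]'

```text
clock: 18.22
eef_pos: [439.3, 245.9, 60.9]
tcp_rot: [-0.178, -3.135, 0.003]
wrist_force: [-0.1, -0.3, 0.7]
grip_width: 40.4
grip_force: 0.0
```

Emit:
send_rows --steps '[[[0,0,-0.3,0,0,0,135],[0,0,-0.8,0,0,0,135],[0,0,-1,0,0,0,135],[0,0,-1,0,0,0,135],[0,0,-1,0,0,0,135]]]'

```text
clock: 18.63
eef_pos: [439.3, 246.1, 165.0]
tcp_rot: [-0.178, -3.135, 0.002]
wrist_force: [0.5, 0.6, 1.0]
grip_width: 39.9
grip_force: 0.0
```

Emit:
send_rows --steps '[[[0,-1,-1,0,0,0,135],[0,-1,-0.5,0,0,0,135],[0,-1,0,0,0,0,135],[0,-1,0,0,0,0,135],[0,-1,0,0,0,0,135]]]'

```text
clock: 19.05
eef_pos: [425.5, 121.2, 202.2]
tcp_rot: [0.177, 3.136, -0.001]
wrist_force: [1.1, -0.8, -0.6]
grip_width: 40.2
grip_force: 0.0
```

Emit:
send_rows --steps '[[[0,-1,0,0,0,0,135],[0,-1,0,0,0,0,135],[0,-1,0,0,0,0,135],[0,-1,0,0,0,0,135],[0,0,0,0,0,0,135]]]'

```text
clock: 19.47
eef_pos: [413.5, 19.7, 201.8]
tcp_rot: [-0.184, -3.135, 0.005]
wrist_force: [0.2, 0.0, -0.4]
grip_width: 40.1
grip_force: 0.0
```

Run:
```python
from h import *
for n in("scene","top"):
    s=snapshot(n);np.save(n+"4.npy",s,allow_pickle=True)
    if n=="scene":a=s["img"][180:280,170:270]
    else: b=s["img"][270:370,210:310]
cv2.imwrite("pics/n6.png",np.hstack([cv2.resize(x,(400,400),interpolation=cv2.INTER_CUBIC) for x in(a,b)])[...,::-1])
```

```text
(no output)
```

View pics/n6.png

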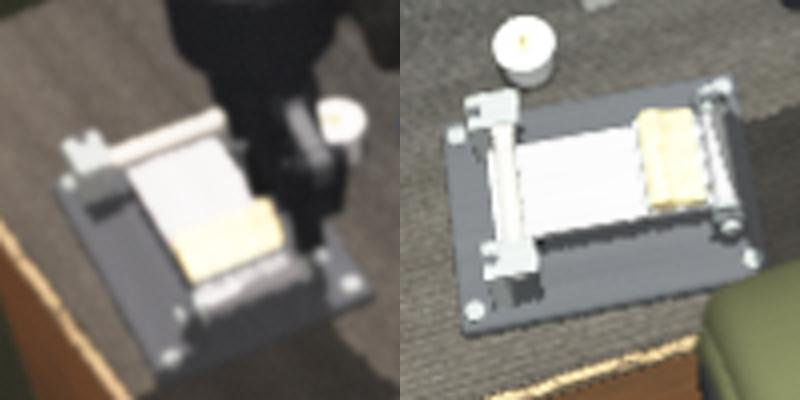

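The rod lies square under both hooks, running from top crop (500,125) to (510,240). The plate is level, and the rim cylinder and other things stand where they were. Handing in.

```bash
python3 -c "
from bench import close_job
print(close_job())"
```

```text
the job is handed in; nothing more can be done
None
```

The steel rod is locked under both hooks with the plate held level and the gripper clear, and the job is handed in at about 19.5 s on the robot's clock; the hand-in gave no verdict.

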